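# Comb scattered brass rods into a closed row

### The job

Pick up the toothed rake from its cork mat and use it, not the fingers, to comb the four brass rods lying about in the wooden tray up against the tray's steel stop bar, so that they lie flat, parallel to the bar and side by side without gaps; finish with a short steady push of about 10 newtons on the row, never above 25. Then stand the rake upright in the middle of its cork mat and let go, leaving the tin, jar and steel block undisturbed.

Things in the scene. Friction and masses are not known exactly. Their poses are not given: they have to be found in the camera images.
- tray: Shallow wooden tray fixed to the bench, 350 mm long (its x) by 170 mm wide (its y); walls 5 mm thick, 14 mm high above the bench; inner floor 5 mm above the bench. Origin: centre of its underside. The rods are combed towards tray +x, the end with the steel stop bar. At first the inner 40 mm next to the -x wall are free of rods, room for the rake with its head across the tray.
- tray_floor (a point): Centre of the tray's floor, axes as the tray's. Rigid steel stop bar: across the tray near its +x end, parallel to tray y, full inner width, 14 mm thick, 16 mm high above the floor. It is clamped at a different place each time and not measured: its face towards the rods lies 108 to 128 mm from this point along +x, to be found by feel or by eye.
- rake: Hand rake standing on its teeth, alike from either side (half turn). Origin: centre of its underside at the tooth tips, z up. Head 30 mm thick (its x), 120 mm long (its y), z 14 to 26 mm; two rows of 15 steel teeth, 5 mm wide, 3.2 mm gaps, z 0 to 16 mm, outer faces at x = +15 and -15 mm, which push the rods. About 150 g.
- rake_grip (a point): Centre of the rake's wooden grip block, 44 mm above the tooth tips: 20 mm thick (rake x), 60 mm long (rake y), z = 26 to 62 mm above the tooth tips, with 5 mm of head standing out below it on both sides. Pinch it across its 20 mm.
- mat: Cork mat fixed to the bench on which the rake stands at the start and at the end, 60 mm (its x) by 150 mm (its y), top 6 mm above the bench. Origin: centre of its underside.
- rod0: Square brass rod 8 x 8 x 90 mm, about 50 g, long axis along its y, lying in the tray with its long axis up to 26 degrees off the stop bar's direction. Origin: centre of its underside. All four rods are alike; four side by side are 32 mm across. It does not roll.
- rod1: Square brass rod 8 x 8 x 90 mm, about 50 g, long axis along its y, lying in the tray with its long axis up to 26 degrees off the stop bar's direction. Origin: centre of its underside. All four rods are alike; four side by side are 32 mm across. It does not roll.
- rod2: Square brass rod 8 x 8 x 90 mm, about 50 g, long axis along its y, lying in the tray with its long axis up to 26 degrees off the stop bar's direction. Origin: centre of its underside. All four rods are alike; four side by side are 32 mm across. It does not roll.
- rod3: Square brass rod 8 x 8 x 90 mm, about 50 g, long axis along its y, lying in the tray with its long axis up to 26 degrees off the stop bar's direction. Origin: centre of its underside. All four rods are alike; four side by side are 32 mm across. It does not roll.
- tin: Flat round metal tin with lid, 72 mm across, 26 mm high, a bystander. Origin: centre of its underside.
- jar: Small glass jar with white cap, 60 mm across, 90 mm high, a bystander. Origin: centre of its underside.
- block: Dark steel bench block 65 x 65 x 20 mm, a bystander. Origin: centre of its underside.

How it is judged:
By the outcome, as a careful person would: the job done as asked, in the order asked, and still so for the second after the job is handed in, with the robot touching nothing.
It also fails if it takes over 61 s, if anything falls off the work surface, if the arm or the gripper's body presses on something with over 40 N, if the wrist force passes 120 N, or if a joint passes its speed limit or range.

### The arm

A 6-joint arm with a two-finger parallel gripper is mounted at the origin on the work surface. World frame = base frame: x ahead of the robot, y to its left, z up, the work surface at z = 0. Lengths are in m, angles in rad, forces in N, time in s.
With the tool pointing down it reaches from about 0.375 to 0.975 m from the base axis. Payload 3.8 kg.
Tool frame: the origin (TCP) lies at the very end of the fingers, on their centre line; the grasp point (between the pads) lies 19 mm behind it; z points along the fingers, y is the direction in which the jaws open and shut (so a half turn about z gives the same grasp; the last joint's range is limited). The gripper opens to 85 mm and grips with 20 to 120 N. Pads are 22 mm wide; open, the fingers measure 114 mm over their backs; the gripper's body (76 mm by 85 mm) begins 54 mm behind the grasp point. The pads swing forward as they close: fully open they stand 13 mm farther back than shut.
Start: joints at [-1.193, 0.264, 1.604, -0, 1.274, -0.037], TCP at [0.272, -0.618, 0.231] pointing down, gripper open.
Joint ranges: [-2.63, 2.63], [-0.94, 2.18], [0.31, 2.57], [-1.31, 4.45], [0, 2.66], [-2.55, 2.55]. Speed limits (rad/s): [2.57, 2.57, 3.14, 3.14, 3.14, 3.14].

### API

Orientations are given as a rotation vector (axis times angle).
In Python, from workcell import status, read_camera, camera_info, order gives the robot as it stands.
- The arm moves only by the tool move_arm, never from a script. Its argument "deltas" is a list of rows, each a list of 3 entries, a list of its own where there are three numbers: the turn, a rotation vector about the world's x, y, z as a fraction of full scale, then the shift along the world's x, y, z as a fraction of full scale, then the closure, from -1 (fully open) to 1 (shut), so that 0 is half open. A call has 1 to 20 rows; each row is the pose to reach, as a shift and turn from the pose commanded when the call began; what a row does not reach only later rows make up. Full scale, the value 1, is 0.1 m for a shift and pi/2 rad for a turn. A row lasts 1/8 s, in which the tool goes at most 62.5 mm and 10.7 degrees, less where a joint would pass 70% of its speed; a pose out of reach is approached as far as the arm can. A call with a number of a shift or a turn outside -1 to 1 is refused whole. A call with a gripper value outside its range is refused whole. The fingers move at their own pace and stop on an object; "grip_force" is the grip in N (left out, the last holds). Time passes only in rows, so rows that repeat a pose let the fingers close. It gives the time, the measured TCP pose, the force and the opening at its end, in the units of the state.
- status.read_state(): the state, without advancing time (a new reading comes with each control period).
- read_camera(name): name is "scene" or "side" or "wrist"; returns (picture, depth): 480x640x3 uint8, red, green, blue; 480x640 float32, m along the optical axis (not along the pixel's ray), 0 where there is no reading.
- camera_info(name): a dict with "K" (3x3 intrinsics, pixels), "R" (3x3) and "t" (3): a world point X has camera coordinates R X + t. Camera axes: x right, y down, z forward; pixel columns grow to the right and rows downward; lengths in m; the calibration is good to about 2 mm. A picture is of the moment at which its call begins: read the wrist's pose just before it. camera_info takes no time and is no camera call; for the wrist camera it gives the pose at the moment of the call.
- order.finish_job(): hands the job in, once; it reports no verdict.
The state is a dict: "time": time; "q": joint angles; "joint_vel": joint speeds; "joint_torque": joint torques, N m; "tool_pos": TCP position; "tcp_rot": TCP orientation; "wrist_force": force on the tool from outside, world axes, zero at the start; "torque": the same for the moment, N m; "width": opening from 0.0 (shut) to 1.0 (fully open).
Only numpy, scipy, OpenCV 4.12 (cv2) and the standard library are available. Lean on these libraries where they do the work, as an engineer would, in place of code of your own. Each camera call takes 0.05 s, during which the arm holds its last target. There are 200 camera calls.

## Working session

There is one attempt and no reset: what is moved stays moved. The work goes in short steps, Python scripts to look and compute and a tool call to move; the robot and the scene stay as the last step left them, time stands still between calls to the robot, and variables do not carry over. Pictures are saved under pics/ and viewed, about 8 in all and at most 12, crops included, and the job is handed in when it is done.

Besides the shell and the picture viewer there is one more tool, called after ">>>" as name(argument=value, ...) on one line, values as JSON. move_arm: Moves the arm, as the interface text tells. Its arguments: {"type":"object","properties":{"deltas":{"type":"array","items":{"type":"array"}},"grip_force":{"type":"number"}},"required":["deltas"]}

```bash
ls; mkdir -p pics
python3 - <<'E'
from workcell import status, read_camera, camera_info
import cv2,numpy as np
print(status.read_state())
for n in("scene","side"):
    i=camera_info(n);p,d=read_camera(n);np.savez(n+"0.npz",p=p,d=d,**i);print(n,i)
    cv2.imwrite(f"pics/{n}0.png",p[:,:,::-1])
E
```

```text
pics
{'time': 0.0, 'q': array([-1.19290476e+00,  2.64743505e-01,  1.60540683e+00, -7.74858655e-06,
        1.27370235e+00, -3.69285810e-02]), 'joint_vel': array([ 4.60489435e-05, -1.62338651e-03, -4.19004818e-04, -3.56592632e-04,
       -1.14629810e-03,  3.89396719e-04]), 'joint_torque': array([ 2.20130845e-03, -5.15105939e+01, -3.67313325e+01, -2.01613796e-05,
        1.29022033e-02,  1.71514796e-05]), 'tool_pos': array([ 0.27174402, -0.61706581,  0.22995081]), 'tcp_rot': array([-3.07208146e+00, -6.46481251e-01,  6.13321658e-04]), 'wrist_force': array([ 0.33904754, -0.59901176, -0.42072425]), 'torque': array([-0.01282177, -0.0156143 , -0.03734223]), 'width': 0.9961506279099127}
scene {'K': array([[483.01781928,   0.        , 311.39798587],
       [  0.        , 483.01781928, 240.02582823],
       [  0.        ,   0.        ,   1.        ]]), 'R': array([[-0.68403392,  0.72938268,  0.00992472],
       [ 0.55484554,  0.52908474, -0.64204031],
       [-0.4735441 , -0.43367066, -0.76660664]]), 't': array([ 0.46940422, -0.2764668 ,  1.30183427])}
side {'K': array([[575.1993224 ,   0.        , 314.79287763],
       [  0.        , 575.1993224 , 243.23907201],
       [  0.        ,   0.        ,   1.        ]]), 'R': array([[-0.733401  , -0.67942944,  0.02232959],
       [-0.39895744,  0.40358882, -0.8233766 ],
       [ 0.55041433, -0.61277378, -0.56705587]]), 't': array([0.39888389, 0.32509219, 0.54928252])}
```

View pics/scene0.png

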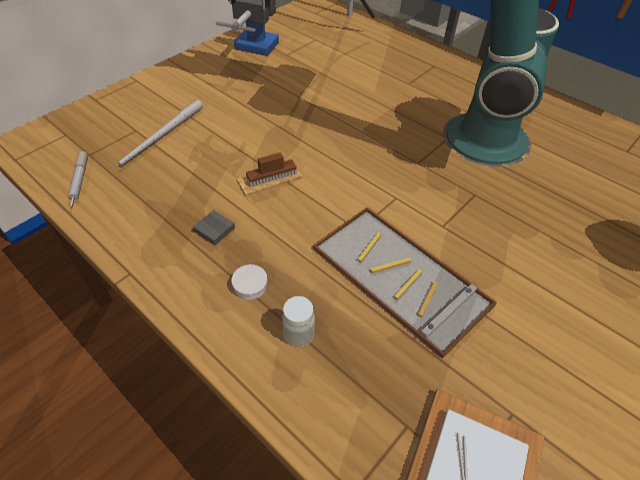

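```bash
cat > h.py <<'E'
import numpy as np,cv2
def load(n): return dict(np.load(n))
def cloud(c):
    v,u=np.mgrid[:480,:640]; d=c['d']; K=c['K']
    P=np.stack([(u-K[0,2])/K[0,0]*d,(v-K[1,2])/K[1,1]*d,d],-1)
    return (P-c['t'])@c['R']
def unproj(c,uv,z):
    r=np.linalg.solve(c['K'],[uv[0],uv[1],1])@c['R']; o=-c['R'].T@c['t']
    return o+r*(z-o[2])/r[2]
def top(c,z,x0,y0,x1,y1,s):
    # image: col = (y1-y)*s (y to left), row=(x1-x)*s
    G=np.float32([[x0,y0,z],[x1,y0,z],[x1,y1,z],[x0,y1,z]])
    q=(G@c['R'].T+c['t'])@c['K'].T; q=(q[:,:2]/q[:,2:]).astype(np.float32)
    dst=np.float32([[(y1-g[1])*s,(x1-g[0])*s] for g in G])
    return cv2.warpPerspective(c['p'],cv2.getPerspectiveTransform(q,dst),(int((y1-y0)*s),int((x1-x0)*s)),flags=cv2.INTER_CUBIC)
E
python3 - <<'E'
from h import *
c=load("scene0.npz")
for n,uv,z in [("tray A",(366,209),.014),("B",(314,247),.014),("C",(443,353),.014),("D",(494,302),.014),("tin",(249,275),.026),("jar",(298,308),.09),("block",(213,225),.02),("rakegrip",(270,158),.068),("mat1",(238,181),.006),("mat2",(302,178),.006)]:
    print(n,unproj(c,uv,z).round(3), cloud(c)[uv[1],uv[0]].round(3))
E
```

```text
tray A [ 0.442 -0.058  0.014] [ 0.441 -0.058  0.014]
B [ 0.606 -0.068  0.014] [ 0.603 -0.071  0.009]
C [0.626 0.271 0.014] [0.625 0.271 0.013]
D [0.464 0.283 0.014] [0.464 0.283 0.014]
tin [ 0.756 -0.106  0.026] [ 0.757 -0.106  0.027]
jar [0.772 0.047 0.09 ] [0.771 0.046 0.087]
block [ 0.717 -0.268  0.02 ] [ 0.717 -0.268  0.02 ]
rakegrip [ 0.513 -0.297  0.068] [ 0.513 -0.297  0.068]
mat1 [ 0.577 -0.347  0.006] [ 0.579 -0.344  0.009]
mat2 [ 0.462 -0.242  0.006] [ 0.458 -0.246  0.   ]
```

View pics/side0.png

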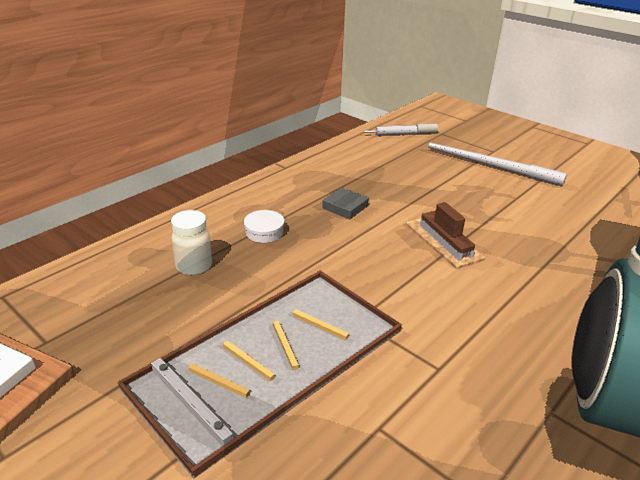

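```bash
cat > meas.py <<'E'
from h import *
def rect(P,name):
    P=P[:,:2]; (c,s,a)=cv2.minAreaRect((P*1000).astype(np.float32))
    print(name,"c",np.round(c,1),"size",np.round(s,1),"ang",round(a,2),"n",len(P))
def box(P,x0,x1,y0,y1,z0,z1):
    m=(P[...,0]>x0)&(P[...,0]<x1)&(P[...,1]>y0)&(P[...,1]<y1)&(P[...,2]>z0)&(P[...,2]<z1); return m
def yellow(p):
    h=cv2.cvtColor(p,cv2.COLOR_RGB2HSV); return (h[...,0]>17)&(h[...,0]<32)&(h[...,1]>130)&(h[...,2]>90)
E
python3 - <<'E'
from meas import *
for n in("scene0.npz","side0.npz"):
    c=load(n);P=cloud(c);print(n)
    rect(P[box(P,.42,.62,-.42,-.18,.058,.075)],"grip")
    m=box(P,.42,.62,-.42,-.18,.026,.038);rect(P[m],"head")
    m=box(P,.42,.65,-.1,.3,.0105,.04);rect(P[m],"tray")
    m=box(P,.42,.65,.15,.3,.0175,.03);rect(P[m],"bar")
    rp=P[box(P,.47,.58,-.03,.2,.003,.008)]; print("floor z",np.median(rp[:,2]))
    y=(yellow(c['p'])&box(P,.44,.62,-.08,.28,.009,.018)).astype(np.uint8)
    k,l,st,_=cv2.connectedComponentsWithStats(y)
    for i in range(1,k):
        if st[i,4]>30: rect(P[l==i],"rod"); print(np.median(P[l==i][:,2]).round(4))
for n in("scene0.npz","side0.npz"):
    c=load(n); cv2.imwrite("pics/top_"+n[:-4]+".png",top(c,.013,.42,-.09,.65,.3,2)[:,:,::-1])
a=[cv2.imread(f"pics/top_{n}0.png") for n in("scene","side")]
cv2.imwrite("pics/top2.png",np.vstack(a)[:, :])
print(a[0].shape)
E
```

```text
scene0.npz
grip c [ 511. -299.] size [26.3 60.1] ang 67.9 n 204
head c [ 512.2 -297.4] size [ 34.4 118.7] ang 64.85 n 363
tray c [532.4 106.4] size [351.5 173. ] ang 85.81 n 2381
bar c [541.8 229.5] size [ 15.1 158.7] ang 85.79 n 520
floor z 0.004881641441586079
rod c [521.3  16.3] size [90.9  9.2] ang 10.04 n 135
0.0126
rod c [529.4  79.9] size [10.2 90.6] ang 62.56 n 152
0.0125
rod c [542.4 134.6] size [91.2  8.9] ang 1.6 n 148
0.0128
rod c [544.3 183.2] size [91.6  7.3] ang 14.09 n 147
0.0127
side0.npz
grip c [ 510.  -299.1] size [22.4 62.1] ang 67.51 n 342
head c [ 510.7 -298.7] size [ 32.5 122.7] ang 67.13 n 574
tray c [532.  104.8] size [352.  172.5] ang 85.78 n 5711
bar c [540.5 228.2] size [ 15.1 158.8] ang 85.77 n 1270
floor z 0.004522978828363533
rod c [520.7  14.3] size [91.3 13. ] ang 8.66 n 253
0.0123
rod c [527.9  78. ] size [ 8.5 89.9] ang 62.5 n 245
0.0124
rod c [542.2 132.2] size [90.2 10.3] ang 1.25 n 291
0.0124
rod c [543.8 182. ] size [92.2 10.6] ang 13.54 n 379
0.0122
(480, 640, 3)
```

```bash
python3 -c "
import cv2;a=cv2.imread('pics/top2.png');print(a.shape);cv2.imwrite('pics/top2.png',cv2.resize(a,None,fx=.5,fy=.5) if a.shape[0]>920*2 else a)"
```

```text
(960, 640, 3)
```

Run:
```python
from h import *
L=[]
for n in("scene0.npz","side0.npz"):
    c=load(n); L.append(top(c,.006,.41,-.4,.61,-.2,2)[:,:,::-1])
a=np.hstack(L); cv2.imwrite("pics/mat.png",a); print(a.shape)
```

```text
(480, 1280, 3)
```

View pics/mat.png

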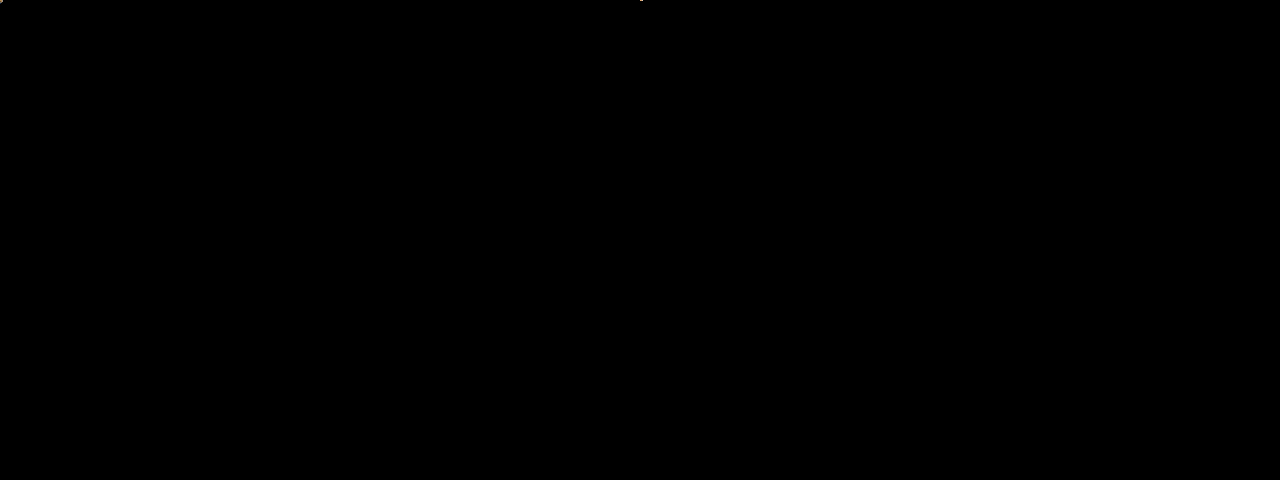

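Run:
```python
from h import *
L=[]
for n in("scene0.npz","side0.npz"):
    c=load(n); L.append(top(c,.006,.41,-.4,.61,-.2,2000)[:,:,::-1])
a=np.hstack(L); cv2.imwrite("pics/mat2.png",a); print(a.shape)
```

```text
(400, 800, 3)
```

View pics/mat2.png

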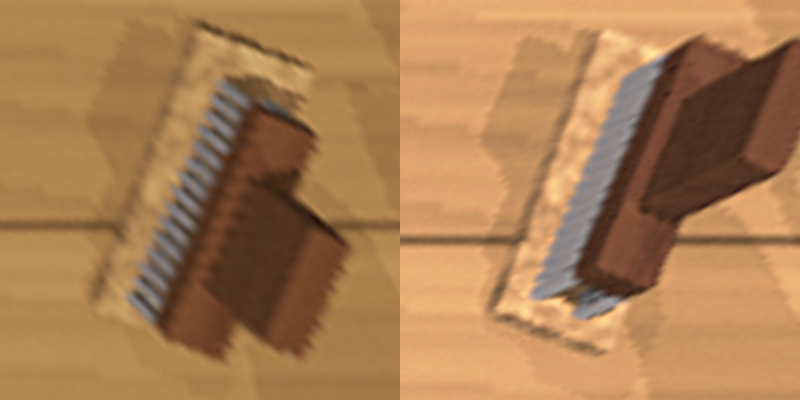

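>>> move_arm(deltas=[[[0, 0, -0.516], [0.8, 1, 0], -1], [[0, 0, -0.516], [0.8, 1, 0], -1], [[0, 0, -0.516], [0.8, 1, 0], -1], [[0, 0, -0.516], [0.8, 1, 0], -1], [[0, 0, -0.516], [0.8, 1, 0], -1]])

```text
time: 0.72
tool_pos: [0.3522, -0.517, 0.2307]
tcp_rot: [-3.079, 0.621, 0.001]
wrist_force: [0.3, -0.5, -0.4]
width: 1.005
```

>>> move_arm(deltas=[[[0, 0, 0], [0.8, 1, 0], -1], [[0, 0, 0], [0.8, 1, 0], -1], [[0, 0, 0], [0.8, 1, 0], -1]])

```text
time: 1.1
tool_pos: [0.4339, -0.4144, 0.2307]
tcp_rot: [-3.08, 0.61, 0.001]
wrist_force: [-0.2, -0.6, 1.1]
width: 1.0
```

>>> move_arm(deltas=[[[0, 0, 0], [0.79, 1, -0.8], -1], [[0, 0, 0], [0.79, 1, -0.8], -1], [[0, 0, 0], [0.79, 1, -0.8], -1], [[0, 0, 0], [0.79, 1, -0.8], -1], [[0, 0, 0], [0.79, 1, -0.8], -1]])

```text
time: 1.72
tool_pos: [0.511, -0.3194, 0.1523]
tcp_rot: [3.079, -0.618, 0.002]
wrist_force: [0.4, -0.1, 0.9]
width: 0.996
```

Run:
```python
from meas import *
from workcell import status, read_camera, camera_info
i=camera_info("wrist");p,d=read_camera("wrist");c=dict(p=p,d=d,**i);np.savez("w1.npz",**c)
P=cloud(c);P[d==0]=9
rect(P[box(P,.42,.62,-.42,-.18,.060,.075)],"grip")
rect(P[box(P,.42,.62,-.42,-.18,.026,.038)],"head")
rect(P[box(P,.42,.62,-.42,-.18,.004,.01)],"mat")
print(status.read_state()['tool_pos'])
cv2.imwrite("pics/w1.png",p[:,:,::-1])
```

```text
grip c [ 511. -301.] size [20.1 60.1] ang 66.79 n 3371
head c [ 511. -301.] size [ 30.1 119.8] ang 66.75 n 4104
mat c [ 515.1 -303.2] size [ 60.2 150.4] ang 69.46 n 9275
[ 0.51105914 -0.31964782  0.15263054]
```

View pics/w1.png

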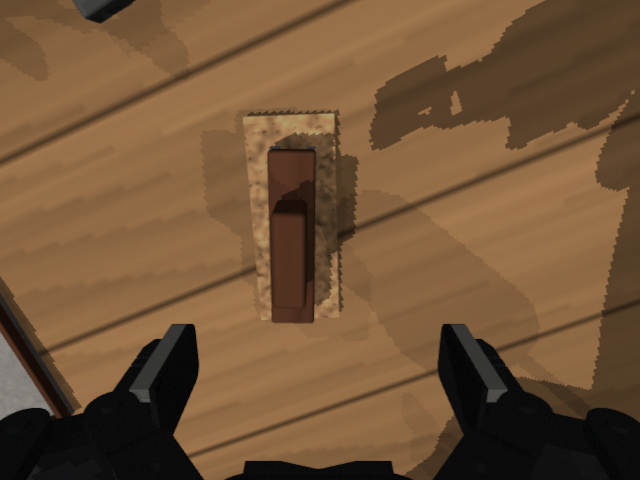

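>>> move_arm(deltas=[[[0, 0, -0.006], [0, 0.19, 0], -1], [[0, 0, -0.006], [0, 0.19, -0.3], -1], [[0, 0, -0.006], [0, 0.19, -0.6], -1], [[0, 0, -0.006], [0, 0.19, -0.6], -1], [[0, 0, -0.006], [0, 0.19, -0.6], -1]])

```text
time: 2.4
tool_pos: [0.5115, -0.299, 0.0926]
tcp_rot: [3.077, -0.633, 0.002]
wrist_force: [0.1, -0.1, -0.0]
width: 0.998
```

>>> move_arm(deltas=[[[0, 0, 0], [0, -0.015, -0.4], -1], [[0, 0, 0], [0, -0.015, -0.56], -1], [[0, 0, 0], [0, -0.015, -0.56], -1], [[0, 0, 0], [0, -0.015, -0.56], -1]])

```text
time: 2.9
tool_pos: [0.512, -0.3008, 0.0367]
tcp_rot: [3.077, -0.632, 0.003]
wrist_force: [0.4, -0.4, 0.3]
width: 0.996
```

>>> move_arm(deltas=[[[0, 0, 0], [0, 0, 0], 0.4], [[0, 0, 0], [0, 0, 0], 1], [[0, 0, 0], [0, 0, 0], 1], [[0, 0, 0], [0, 0, 0], 1], [[0, 0, 0], [0, 0, 0], 1], [[0, 0, 0], [0, 0, 0], 1], [[0, 0, 0], [0, 0, 0], 1], [[0, 0, 0], [0, 0, 0], 1]], grip_force=60)

```text
time: 3.9
tool_pos: [0.5112, -0.3003, 0.0356]
tcp_rot: [3.077, -0.632, 0.0]
wrist_force: [-0.8, 0.4, 3.5]
width: 0.224
```

>>> move_arm(deltas=[[[0, 0, 0], [0, 0, 0.2], 1], [[0, 0, 0], [0, 0, 0.6], 1], [[0, 0, 0], [0, 0, 1], 1], [[0, 0, 0], [0, 0, 1], 1], [[0, 0, 0], [0, 0, 1], 1]])

```text
time: 4.53
tool_pos: [0.5106, -0.3, 0.1351]
tcp_rot: [-3.077, 0.632, 0.001]
wrist_force: [-0.1, -0.1, -1.9]
width: 0.224
```

Run:
```python
from meas import *
from workcell import status, read_camera, camera_info
s=status.read_state();print(s['tool_pos'],s['tcp_rot'],s['wrist_force'],s['width'])
L=[]
for n in("scene","side"):
    i=camera_info(n);p,d=read_camera(n);c=dict(p=p,d=d,**i);np.savez(n+"1.npz",**c)
    P=cloud(c);P[d==0]=9
    m=box(P,.42,.62,-.42,-.18,.004,.0085);m=cv2.erode(m.astype(np.uint8),np.ones((2,2)))>0;rect(P[m],"mat")
    L.append(top(c,.006,.41,-.4,.61,-.2,2000)[:,:,::-1])
cv2.imwrite("pics/mat3.png",np.hstack(L))
i=camera_info("wrist");p,d=read_camera("wrist");c=dict(p=p,d=d,**i);np.savez("w2.npz",**c)
P=cloud(c);P[d==0]=9
rect(P[box(P,.42,.62,-.42,-.18,.004,.009)],"wmat")
# rake in hand: find head top
m=box(P,.4,.62,-.42,-.18,.085,.16);print(np.histogram(P[m][:,2],20))
cv2.imwrite("pics/w2.png",p[:,:,::-1])
```

```text
[ 0.51057279 -0.29995287  0.13511598] [-3.07711654e+00  6.32154489e-01  7.44840933e-04] [-0.08726264 -0.07037284 -1.88146481] 0.22366978396181936
mat c [ 516.1 -298.2] size [ 58.6 146.9] ang 69.36 n 396
mat c [ 514.  -301.1] size [ 61.6 150. ] ang 69.14 n 1192
wmat c [ 515.7 -303.4] size [ 60.2 149.1] ang 69.31 n 7139
(array([  30,   36,   34,   34,   33,   50,   90,  104, 2219, 6030,   96,
        170,  272,  390,  427,  478,  476,  551,  551,  600]), array([0.10307637, 0.10592187, 0.10876736, 0.11161285, 0.11445835,
       0.11730384, 0.12014933, 0.12299483, 0.12584032, 0.12868581,
       0.13153131, 0.1343768 , 0.13722229, 0.14006779, 0.14291328,
       0.14575877, 0.14860427, 0.15144976, 0.15429525, 0.15714075,
       0.15998624]))
```

View pics/w2.png

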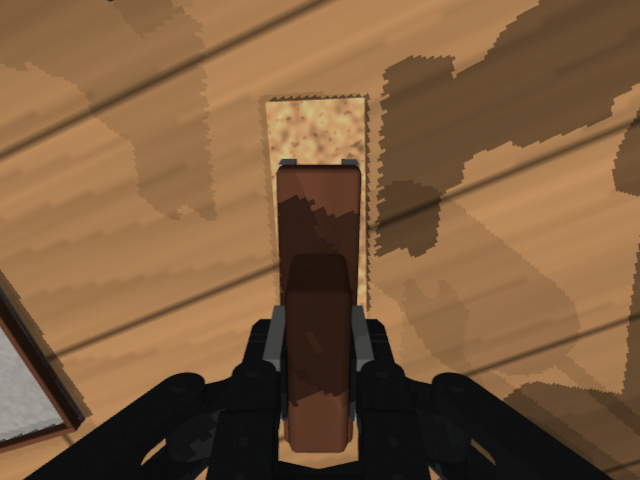

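>>> move_arm(deltas=[[[0, 0, 0.211], [0.05, 0.5, 0], 1], [[0, 0, 0.211], [0.05, 1, 0], 1], [[0, 0, 0.211], [0.05, 1, 0], 1]])

```text
time: 5.05
tool_pos: [0.5145, -0.1968, 0.1333]
tcp_rot: [-3.137, 0.11, 0.006]
wrist_force: [0.6, -0.7, -1.7]
width: 0.227
```

>>> move_arm(deltas=[[[0, 0, 0], [0.05, 0.5, 0], 1], [[0, 0, 0], [0.05, 1, 0], 1], [[0, 0, 0], [0.05, 1, 0], 1]])

```text
time: 5.42
tool_pos: [0.5202, -0.098, 0.1341]
tcp_rot: [-3.139, 0.112, 0.004]
wrist_force: [0.3, 0.2, -1.9]
width: 0.225
```

>>> move_arm(deltas=[[[0, 0, 0], [0.02, 0.5, 0], 1], [[0, 0, 0], [0.02, 0.66, -0.3], 1], [[0, 0, 0], [0.02, 0.66, -0.6], 1], [[0, 0, 0], [0.02, 0.66, -0.6], 1], [[0, 0, 0], [0.02, 0.66, -0.6], 1]])

```text
time: 6.05
tool_pos: [0.5236, -0.0353, 0.0757]
tcp_rot: [3.139, -0.118, 0.001]
wrist_force: [-0.5, -0.2, -1.5]
width: 0.227
```

```bash
cat > look.py <<'E'
from meas import *
from workcell import status, read_camera, camera_info
import sys
t=sys.argv[1]
s=status.read_state();w=s['tcp_rot'];a=np.degrees(2*np.arctan2(w[1],w[0]))-90
print(s['time'],s['tool_pos'].round(4),"yaw",((a+180)%360-180).round(2),s['wrist_force'].round(2),s['width'])
for n in("scene","side"):
    i=camera_info(n);p,d=read_camera(n);c=dict(p=p,d=d,**i);np.savez(f"{n}{t}.npz",**c)
cams=[load(f"{n}{t}.npz") for n in("scene","side")]
im=np.vstack([np.rot90(top(c,.013,.43,-.1,.64,.3,1400),1) for c in cams]) if 0 else np.vstack([top(c,.013,.43,-.09,.64,.3,1400) for c in cams])
cv2.imwrite(f"pics/l{t}.png",im[:,:,::-1]); print(im.shape)
E
python3 look.py 2
```

```text
6.05 [ 0.5236 -0.0353  0.0757] yaw -94.29 [-0.49 -0.19 -1.49] 0.22650686966063371
(588, 546, 3)
```

View pics/l2.png

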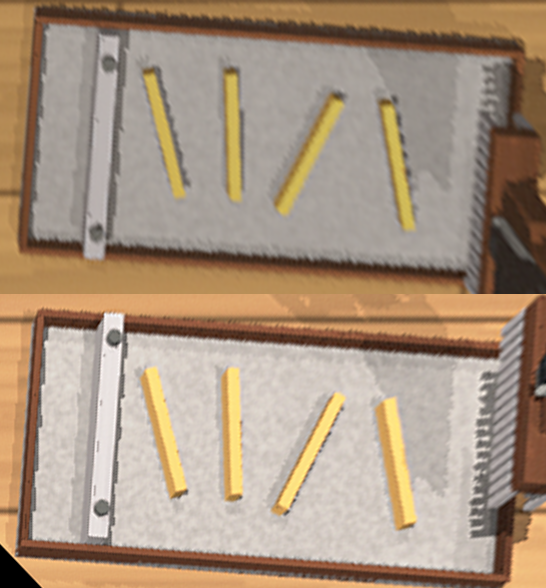

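>>> move_arm(deltas=[[[0, 0, 0], [0, 0, -0.2], 1], [[0, 0, 0], [0, 0, -0.38], 1], [[0, 0, 0], [0, 0, -0.38], 1], [[0, 0, 0], [0, 0, -0.38], 1]])

```text
time: 6.65
tool_pos: [0.5233, -0.0344, 0.0376]
tcp_rot: [3.139, -0.116, 0.001]
wrist_force: [0.6, -0.1, -2.0]
width: 0.227
```

>>> move_arm(deltas=[[[0, 0, 0], [0, 0, -0.01], 1], [[0, 0, 0], [0, 0, -0.02], 1], [[0, 0, 0], [0, 0, -0.02], 1]])

```text
time: 7.02
tool_pos: [0.5231, -0.0342, 0.0355]
tcp_rot: [3.139, -0.116, 0.0]
wrist_force: [0.1, 0.7, -1.1]
width: 0.226
```

>>> move_arm(deltas=[[[0, 0, 0], [0, 0, -0.01], 1], [[0, 0, 0], [0, 0, -0.01], 1]])

```text
time: 7.28
tool_pos: [0.5232, -0.0343, 0.0346]
tcp_rot: [3.139, -0.116, 0.001]
wrist_force: [-1.6, -0.2, 0.5]
width: 0.226
```

>>> move_arm(deltas=[[[0, 0, 0], [0, 0, -0.01], 1], [[0, 0, 0], [0, 0, -0.01], 1]])

```text
time: 7.52
tool_pos: [0.5232, -0.0343, 0.0345]
tcp_rot: [3.139, -0.116, 0.0]
wrist_force: [-3.7, 1.1, 9.5]
width: 0.229
```

>>> move_arm(deltas=[[[0, 0, 0], [0, 0, 0.022], 1], [[0, 0, 0], [0, 0, 0.022], 1], [[0, 0, 0], [0.003, 0.04, 0.022], 1], [[0, 0, 0], [0.007, 0.09, 0.022], 1], [[0, 0, 0], [0.01, 0.14, 0.022], 1], [[0, 0, 0], [0.014, 0.19, 0.022], 1], [[0, 0, 0], [0.018, 0.24, 0.022], 1], [[0, 0, 0], [0.021, 0.29, 0.022], 1], [[0, 0, 0], [0.025, 0.34, 0.022], 1], [[0, 0, 0], [0.029, 0.39, 0.022], 1], [[0, 0, 0], [0.032, 0.44, 0.022], 1], [[0, 0, 0], [0.036, 0.49, 0.022], 1], [[0, 0, 0], [0.04, 0.54, 0.022], 1], [[0, 0, 0], [0.043, 0.59, 0.022], 1], [[0, 0, 0], [0.047, 0.64, 0.022], 1], [[0, 0, 0], [0.051, 0.69, 0.022], 1], [[0, 0, 0], [0.054, 0.74, 0.022], 1], [[0, 0, 0], [0.058, 0.79, 0.022], 1], [[0, 0, 0], [0.061, 0.83, 0.022], 1], [[0, 0, 0], [0.061, 0.83, 0.022], 1]])

```text
time: 10.02
tool_pos: [0.5291, 0.0491, 0.0355]
tcp_rot: [-3.139, 0.115, 0.0]
wrist_force: [0.6, -0.6, -1.6]
width: 0.223
```

```bash
python3 look.py 3
```

```text
10.025 [0.5291 0.0491 0.0355] yaw -94.21 [ 0.62 -0.6  -1.58] 0.22340018574031997
(588, 546, 3)
```

View pics/l3.png

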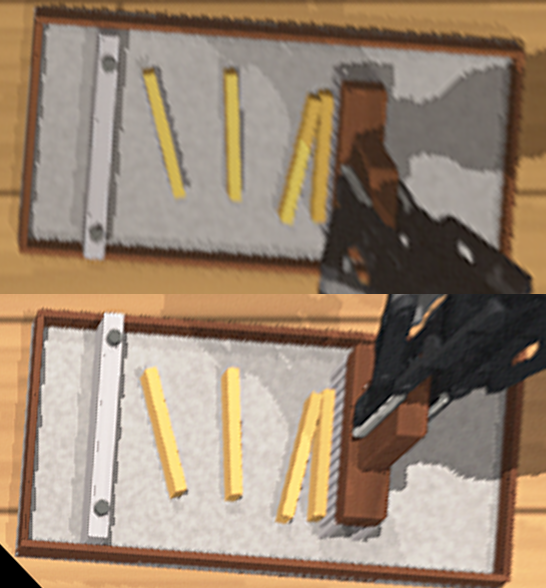

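>>> move_arm(deltas=[[[0, 0, 0], [0.003, 0.04, 0], 1], [[0, 0, 0], [0.007, 0.09, 0], 1], [[0, 0, 0], [0.01, 0.14, 0], 1], [[0, 0, 0], [0.014, 0.19, 0], 1], [[0, 0, 0], [0.018, 0.24, 0], 1], [[0, 0, 0], [0.021, 0.29, 0], 1], [[0, 0, 0], [0.025, 0.34, 0], 1], [[0, 0, 0], [0.029, 0.39, 0], 1], [[0, 0, 0], [0.032, 0.44, 0], 1], [[0, 0, 0], [0.036, 0.49, 0], 1], [[0, 0, 0], [0.04, 0.54, 0], 1], [[0, 0, 0], [0.043, 0.59, 0], 1], [[0, 0, 0], [0.047, 0.64, 0], 1], [[0, 0, 0], [0.051, 0.69, 0], 1], [[0, 0, 0], [0.054, 0.74, 0], 1], [[0, 0, 0], [0.058, 0.79, 0], 1], [[0, 0, 0], [0.062, 0.84, 0], 1], [[0, 0, 0], [0.065, 0.89, 0], 1], [[0, 0, 0], [0.069, 0.94, 0], 1], [[0, 0, 0], [0.072, 0.98, 0], 1]])

```text
time: 12.62
tool_pos: [0.5364, 0.1471, 0.0355]
tcp_rot: [-3.139, 0.116, -0.0]
wrist_force: [-0.8, -0.8, -2.2]
width: 0.227
```

```bash
python3 look.py 4
```

```text
12.625 [0.5364 0.1471 0.0355] yaw -94.22 [-0.82 -0.85 -2.18] 0.2268301804717804
(588, 546, 3)
```

View pics/l4.png

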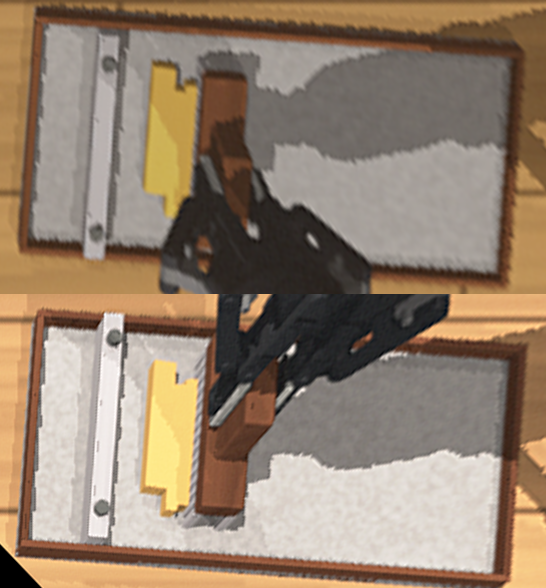

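>>> move_arm(deltas=[[[0, 0, 0], [0.003, 0.04, 0], 1], [[0, 0, 0], [0.006, 0.08, 0], 1], [[0, 0, 0], [0.009, 0.12, 0], 1], [[0, 0, 0], [0.012, 0.16, 0], 1], [[0, 0, 0], [0.014, 0.19, 0], 1], [[0, 0, 0], [0.016, 0.21, 0], 1], [[0, 0, 0], [0.016, 0.22, 0], 1]])

```text
time: 13.6
tool_pos: [0.538, 0.1688, 0.0355]
tcp_rot: [3.139, -0.116, 0.0]
wrist_force: [-0.3, -2.1, 0.3]
width: 0.224
```

>>> move_arm(deltas=[[[0, 0, 0], [0.001, 0.01, 0], 1], [[0, 0, 0], [0.001, 0.02, 0], 1], [[0, 0, 0], [0.001, 0.02, 0], 1]])

```text
time: 13.98
tool_pos: [0.5381, 0.1708, 0.0355]
tcp_rot: [-3.139, 0.116, -0.0]
wrist_force: [-0.4, -1.9, -0.9]
width: 0.222
```

>>> move_arm(deltas=[[[0, 0, 0], [0.001, 0.01, 0], 1], [[0, 0, 0], [0.001, 0.02, 0], 1], [[0, 0, 0], [0.001, 0.02, 0], 1]])

```text
time: 14.35
tool_pos: [0.5382, 0.1729, 0.0355]
tcp_rot: [-3.139, 0.116, -0.0]
wrist_force: [0.5, -1.8, 0.3]
width: 0.22
```

>>> move_arm(deltas=[[[0, 0, 0], [0.001, 0.01, 0], 1], [[0, 0, 0], [0.001, 0.01, 0], 1]])

```text
time: 14.6
tool_pos: [0.5382, 0.1738, 0.0355]
tcp_rot: [-3.139, 0.116, -0.0]
wrist_force: [-0.5, -2.5, 0.3]
width: 0.226
```

>>> move_arm(deltas=[[[0, 0, 0], [0, 0.01, 0], 1], [[0, 0, 0], [0, 0.01, 0], 1]])

```text
time: 14.85
tool_pos: [0.5383, 0.1743, 0.0355]
tcp_rot: [3.139, -0.115, 0.0]
wrist_force: [0.1, -4.8, 1.0]
width: 0.222
```

>>> move_arm(deltas=[[[0, 0, 0], [0, 0.005, 0], 1], [[0, 0, 0], [0, 0.005, 0], 1]])

```text
time: 15.1
tool_pos: [0.5383, 0.1744, 0.0355]
tcp_rot: [3.138, -0.115, -0.0]
wrist_force: [0.5, -7.6, 1.8]
width: 0.228
```

>>> move_arm(deltas=[[[0, 0, 0], [0, 0.003, 0], 1], [[0, 0, 0], [0, 0.003, 0], 1], [[0, 0, 0], [0, 0.003, 0], 1], [[0, 0, 0], [0, 0.003, 0], 1]])

```text
time: 15.6
tool_pos: [0.5383, 0.1744, 0.0355]
tcp_rot: [3.138, -0.115, -0.0]
wrist_force: [0.3, -6.6, 2.0]
width: 0.221
```

```bash
python3 look.py 5
```

```text
15.6 [0.5383 0.1744 0.0355] yaw -94.19 [ 0.25 -6.64  2.03] 0.22147641502700768
(588, 546, 3)
```

View pics/l5.png

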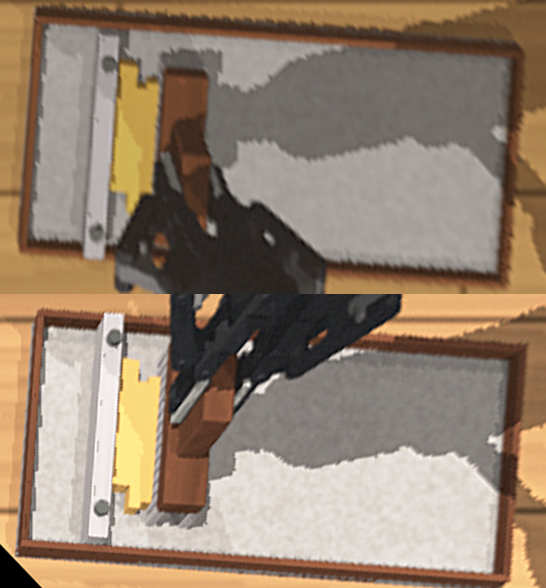

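>>> move_arm(deltas=[[[0, 0, 0], [0, 0.005, 0], 1], [[0, 0, 0], [0, 0.005, 0], 1], [[0, 0, 0], [0, 0.005, 0], 1], [[0, 0, 0], [0, 0.005, 0], 1]])

```text
time: 16.2
tool_pos: [0.5383, 0.1744, 0.0355]
tcp_rot: [3.137, -0.114, -0.0]
wrist_force: [1.1, -8.7, 2.4]
width: 0.227
```

>>> move_arm(deltas=[[[0, 0, 0], [0, 0.002, 0], 1], [[0, 0, 0], [0, 0.002, 0], 1], [[0, 0, 0], [0, 0.002, 0], 1], [[0, 0, 0], [0, 0.002, 0], 1], [[0, 0, 0], [0, 0.002, 0], 1], [[0, 0, 0], [0, 0.002, 0], 1]])

```text
time: 16.95
tool_pos: [0.5383, 0.1745, 0.0356]
tcp_rot: [3.137, -0.114, -0.0]
wrist_force: [1.0, -9.3, 2.1]
width: 0.226
```

>>> move_arm(deltas=[[[0, 0, 0], [0, 0.002, 0], 1], [[0, 0, 0], [0, 0.002, 0], 1], [[0, 0, 0], [0, 0.002, 0], 1], [[0, 0, 0], [0, 0.002, 0], 1], [[0, 0, 0], [0, 0.002, 0], 1], [[0, 0, 0], [0, 0.002, 0], 1], [[0, 0, 0], [0, 0.002, 0], 1], [[0, 0, 0], [0, 0.002, 0], 1]])

```text
time: 17.95
tool_pos: [0.5383, 0.1745, 0.0356]
tcp_rot: [3.136, -0.114, -0.0]
wrist_force: [0.9, -9.9, 3.3]
width: 0.225
```

>>> move_arm(deltas=[[[0, 0, 0], [0, -0.02, 0], 1], [[0, 0, 0], [-0.003, -0.05, 0], 1], [[0, 0, 0], [-0.01, -0.13, 0], 1], [[0, 0, 0], [-0.02, -0.25, 0], 1], [[0, 0, 0], [-0.02, -0.25, 0.3], 1], [[0, 0, 0], [-0.02, -0.25, 0.8], 1], [[0, 0, 0], [-0.02, -0.25, 1], 1], [[0, 0, 0], [-0.02, -0.25, 1], 1]])

```text
time: 18.95
tool_pos: [0.5379, 0.1514, 0.1378]
tcp_rot: [-3.138, 0.116, -0.007]
wrist_force: [0.6, -1.4, -1.7]
width: 0.225
```

>>> move_arm(deltas=[[[0, 0, 0], [-0.05, -0.5, 0], 1], [[0, 0, 0], [-0.05, -1, 0], 1], [[0, 0, 0], [-0.05, -1, 0], 1]])

```text
time: 19.32
tool_pos: [0.5295, 0.0484, 0.1333]
tcp_rot: [3.138, -0.122, -0.005]
wrist_force: [0.8, 0.0, -1.6]
width: 0.225
```

```bash
python3 look.py 6
python3 - <<'E'
from meas import *
for n in("scene6.npz","side6.npz"):
    c=load(n);P=cloud(c);P[c['d']==0]=9
    m=yellow(c['p'])&box(P,.44,.62,.1,.28,.009,.018);rect(P[m],"row");print(P[m][:,2].min(),P[m][:,2].max())
    rect(P[box(P,.42,.65,.2,.3,.0175,.03)],"bar")
E
```

```text
19.325 [0.5295 0.0484 0.1333] yaw -94.45 [ 0.84  0.02 -1.64] 0.22469699009439323
(588, 546, 3)
row c [541.9 204.3] size [ 28.8 105.7] ang 85.66 n 574
0.009322650245113195 0.016588586365099092
bar c [542.8 250.6] size [ 56.7 159.3] ang 85.81 n 523
row c [540.2 202.8] size [ 28.6 105.6] ang 85.43 n 110
0.009217608735244328 0.01465054702063781
bar c [541.  228.3] size [ 15.1 159.7] ang 85.7 n 1275
```

View pics/l6.png

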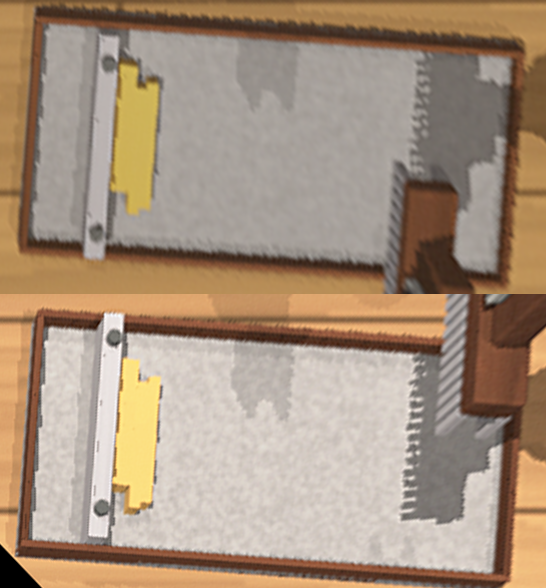

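>>> move_arm(deltas=[[[0, 0, -0.179], [-0.04, -0.5, 0], 1], [[0, 0, -0.179], [-0.04, -1, 0], 1], [[0, 0, -0.179], [-0.04, -1, 0], 1]])

```text
time: 19.8
tool_pos: [0.527, -0.0501, 0.1347]
tcp_rot: [3.091, -0.559, -0.001]
wrist_force: [0.2, 0.7, -1.0]
width: 0.227
```

>>> move_arm(deltas=[[[0, 0, 0], [-0.04, -0.5, 0], 1], [[0, 0, 0], [-0.04, -1, 0], 1], [[0, 0, 0], [-0.04, -1, 0], 1]])

```text
time: 20.18
tool_pos: [0.5235, -0.1496, 0.135]
tcp_rot: [3.092, -0.557, -0.0]
wrist_force: [0.4, 0.2, -1.3]
width: 0.224
```

>>> move_arm(deltas=[[[0, 0, 0], [-0.04, -0.5, 0], 1], [[0, 0, 0], [-0.04, -1, 0], 1], [[0, 0, 0], [-0.04, -1, 0], 1]])

```text
time: 20.55
tool_pos: [0.5199, -0.2493, 0.1351]
tcp_rot: [-3.092, 0.556, -0.0]
wrist_force: [-0.0, 0.3, -2.3]
width: 0.218
```

>>> move_arm(deltas=[[[0, 0, 0], [-0.02, -0.5, 0], 1], [[0, 0, 0], [-0.02, -0.5, -0.3], 1], [[0, 0, 0], [-0.02, -0.5, -0.6], 1], [[0, 0, 0], [-0.02, -0.5, -0.6], 1], [[0, 0, 0], [-0.02, -0.5, -0.6], 1]])

```text
time: 21.18
tool_pos: [0.5181, -0.2972, 0.0761]
tcp_rot: [-3.092, 0.552, -0.001]
wrist_force: [0.1, 0.2, -2.1]
width: 0.226
```

```bash
python3 look.py 7
python3 - <<'E'
from meas import *
from workcell import status, read_camera, camera_info
i=camera_info("wrist");p,d=read_camera("wrist");c=dict(p=p,d=d,**i)
P=cloud(c);P[d==0]=9
rect(P[box(P,.42,.62,-.42,-.18,.004,.009)],"wmat")
E
```

```text
21.175 [ 0.5181 -0.2972  0.0761] yaw -110.23 [ 0.13  0.22 -2.08] 0.22580674781552354
(588, 546, 3)
wmat c [ 533.7 -310.3] size [ 60.2 110.7] ang 69.4 n 9869
```

>>> move_arm(deltas=[[[0, 0, -0.004], [-0.028, -0.053, 0], 1], [[0, 0, -0.004], [-0.028, -0.053, -0.2], 1], [[0, 0, -0.004], [-0.028, -0.053, -0.39], 1], [[0, 0, -0.004], [-0.028, -0.053, -0.39], 1], [[0, 0, -0.004], [-0.028, -0.053, -0.39], 1]])

```text
time: 21.95
tool_pos: [0.5135, -0.3033, 0.0348]
tcp_rot: [-3.089, 0.564, 0.004]
wrist_force: [-0.1, -0.1, -0.6]
width: 0.227
```

>>> move_arm(deltas=[[[0, 0, 0], [0, 0, -0.01], 1], [[0, 0, 0], [0, 0, -0.01], 1], [[0, 0, 0], [0, 0, -0.01], 1]])

```text
time: 22.32
tool_pos: [0.5144, -0.3038, 0.0353]
tcp_rot: [-3.09, 0.564, 0.0]
wrist_force: [-0.6, -0.8, -1.3]
width: 0.23
```

>>> move_arm(deltas=[[[0, 0, 0], [0, 0, -0.006], 1], [[0, 0, 0], [0, 0, -0.006], 1], [[0, 0, 0], [0, 0, -0.006], 1]])

```text
time: 22.7
tool_pos: [0.5144, -0.3039, 0.0349]
tcp_rot: [3.09, -0.564, 0.0]
wrist_force: [-0.2, -0.6, -1.0]
width: 0.231
```

>>> move_arm(deltas=[[[0, 0, 0], [0.005, 0.01, -0.006], 1], [[0, 0, 0], [0.005, 0.01, -0.006], 1], [[0, 0, 0], [0.005, 0.01, -0.006], 1]])

```text
time: 23.08
tool_pos: [0.515, -0.3031, 0.0345]
tcp_rot: [3.09, -0.564, 0.0]
wrist_force: [-1.1, -0.5, 0.3]
width: 0.225
```

>>> move_arm(deltas=[[[0, 0, 0], [0, 0, 0], 0.2], [[0, 0, 0], [0, 0, 0], 0], [[0, 0, 0], [0, 0, 0], -0.3], [[0, 0, 0], [0, 0, 0], -0.3], [[0, 0, 0], [0, 0, 0], -0.3], [[0, 0, 0], [0, 0, 0], -0.3]])

```text
time: 23.82
tool_pos: [0.5149, -0.3029, 0.0343]
tcp_rot: [-3.09, 0.564, -0.0]
wrist_force: [-0.0, -0.3, 0.6]
width: 0.65
```

>>> move_arm(deltas=[[[0, 0, 0], [0, 0, 0.15], -0.3], [[0, 0, 0], [0, 0, 0.4], -0.3], [[0, 0, 0], [0, 0, 0.8], -0.3], [[0, 0, 0], [0, 0, 1], -0.3], [[0, 0, 0], [0, 0, 1], -0.3]])

```text
time: 24.45
tool_pos: [0.5165, -0.3039, 0.137]
tcp_rot: [3.089, -0.564, 0.007]
wrist_force: [-0.6, 0.3, -0.3]
width: 0.652
```

>>> move_arm(deltas=[[[0, 0, 0], [0, -0.3, 0.5], -0.3], [[0, 0, 0], [0, -0.6, 0.8], -0.3], [[0, 0, 0], [0, -0.6, 0.8], -0.3], [[0, 0, 0], [0, -0.6, 0.8], -0.3]])

```text
time: 24.95
tool_pos: [0.5138, -0.3616, 0.2117]
tcp_rot: [-3.088, 0.564, 0.006]
wrist_force: [-0.6, 1.1, -1.1]
width: 0.647
```

```bash
python3 look.py 8
python3 - <<'E'
from meas import *
from workcell import status, read_camera, camera_info
for n in("scene8.npz","side8.npz"):
    c=load(n);P=cloud(c);P[c['d']==0]=9
    rect(P[box(P,.42,.62,-.42,-.18,.060,.075)],"grip")
    rect(P[box(P,.68,.85,-.2,-.02,.02,.032)],"tin"); 
    m=yellow(c['p'])&box(P,.44,.62,.1,.28,.009,.018);rect(P[m],"row")
    b=load(n.replace('8','0'))
    # change check around bystanders
    df=np.abs(c['p'].astype(int)-b['p']).max(2)
    Pb=cloud(b);
    for k,q in dict(tin=(.71,.80,-.15,-.06),jar=(.73,.81,.01,.09),block=(.67,.76,-.32,-.22)).items(): 
        mm=box(Pb,*q,.01,.12);print(k,mm.sum(),(np.abs(c['d']-b['d'])[mm]>.01).mean().round(3))
i=camera_info("wrist");p,d=read_camera("wrist");c=dict(p=p,d=d,**i)
P=cloud(c);P[d==0]=9
rect(P[box(P,.42,.62,-.42,-.18,.060,.072)],"wgrip")
rect(P[box(P,.42,.62,-.42,-.18,.026,.038)],"whead");rect(P[box(P,.42,.62,-.42,-.18,.004,.009)],"wmat")
a=load("scene8.npz")['p'];cv2.imwrite("pics/final.png",a[:,:,::-1])
E
```

```text
24.95 [ 0.5138 -0.3616  0.2117] yaw -110.72 [-0.58  1.08 -1.11] 0.6468967541407822
(588, 546, 3)
grip c [ 516.  -300.6] size [24.3 59.2] ang 70.63 n 188
tin c [ 763. -100.] size [70.2 72. ] ang 15.99 n 863
row c [541.9 204.5] size [ 28.8 105.3] ang 86.22 n 576
tin 919 0.002
jar 1361 0.005
block 731 0.004
grip c [ 514.2 -300.5] size [21.7 62.3] ang 69.25 n 305
tin c [ 761.8 -100.7] size [71.1 73.1] ang 2.66 n 769
row c [540.8 202.5] size [ 28.6 106.7] ang 85.33 n 1066
tin 931 0.003
jar 2052 0.003
block 756 0.005
wgrip c [ 515.4 -303.4] size [20.3 59.3] ang 69.38 n 2240
whead c [ 515.2 -303.3] size [ 30.2 119.5] ang 69.3 n 2972
wmat c [ 515. -303.] size [ 60.3 150.7] ang 69.39 n 5734
```

View pics/final.png

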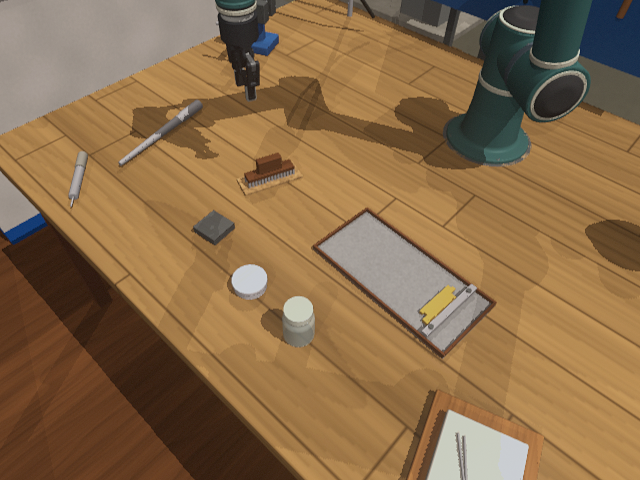

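The final picture shows the rake upright on its mat (270, 170), the rods in a tight row at the bar (437, 303), and the tin, jar and block where they were.

```bash
python3 -c "
from workcell import order; print(order.finish_job())"
```

```text
the job is handed in; nothing more can be done
None
```

I picked up the rake and combed the four rods against the stop bar. I then held a steady push on the row for about 2 s, with readings of 8.7, 9.3 and 9.9 N. Finally I stood the rake on its mat, let go and handed the job in at about 25 s.

My last checks showed:
- **Rake:** the wrist camera puts its centre within about 0.5 mm and 0.1° of the mat's centre. The scene and side cameras read it about 2.5 mm off sideways, close to the 2 mm calibration error.
- **Rods:** they lie flat in one tight block, within about 0.5° of parallel to the bar. Their ends are staggered by up to about 16 mm, because the combing did not line them up lengthwise.
- **Gap at the bar:** the cameras put the row's front about 2 mm short of the bar. That is near their accuracy, and the rake stopped where a fully closed row would stop it, so I take the row as touching.
- **Bystanders:** the tin, jar and steel block are unchanged between the first and last depth pictures.
- **Force:** the highest wrist force I read was about 10 N. Readings came only at the end of each move, so a brief peak in between would not show.

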